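Poise the glass over the pressed-flower frame

TASK

The flower picture is ready for glazing: take the glass off its cork pad by the grip bar of its suction lifter, carry it over the tops of the jars in the middle of the table, and poise it just above the open frame, level, centred and square with the well it will drop into, with a finger's width (about 15 mm) of air between glass and rim so that I can blow out the last dust. Do not lower it in and do not let go: finish while holding it still there, and never let the glass touch the frame. Leave the frame, the jars and the other things where they are.

Things in the scene. Friction and masses are not known exactly. Their poses are not given: they have to be found in the camera images.
- pane: the sheet of picture glass, clear with a faint green tint and green ground edges, 150 mm along its x, 200 mm along its y, 3 mm thick; origin at the centre of its underside, z up. About 0.4 kg (may vary by a fifth) with the lifter; it lies flat and loose on the cork pad, its underside 8 mm above the table
- lifter: yellow suction lifter with a black rubber cup, 74 mm across, locked on at the centre of the glass (it cannot come off); same axes as the glass; origin on the glass's upper face at its centre. A bridge-shaped grip bar stands over the cup on two posts; a small red locking lever sticks out at the +y side below the bar
- lifter_grip (a point): centre of the lifter's grip bar, 56 mm above the glass's upper face (59 mm above its underside), over the glass's centre. The bar is 24 mm thick along x, 90 mm long along y, 20 mm high; the 60 mm between the posts is free on both sides down to the yellow hub, whose top is 31 mm below the bar's centre
- frame: dark brown picture frame lying face up, loose, 0.75 kg, 200 mm along its x, 250 mm along its y, 30 mm high; origin at the centre of its underside on the table, z up. Inside is a well 156 x 206 mm, with a step 8 mm below the rim for the glass; below that the white mounted picture of pressed blossom
- frame_rim (a point): centre of the frame's mouth, level with its rim, 30 mm above the table; same axes as the frame. The glass belongs centred over this point, its x along the frame's x (either way round)
- pad: brown cork pad, fixed, 190 x 240 x 8 mm, under the glass; origin at the centre of its underside
- jar_tall: clear screw jar of red petals, yellow lid, 112 mm tall, 72 mm across the lid (the tallest thing among the work); stands loose; origin at the centre of its underside
- jar_mid: clear jar of moss, yellow lid, 92 mm tall, 76 mm across the lid; stands loose; origin at the centre of its underside
- jar_low: clear jar of seed pods, white lid, 78 mm tall, 72 mm across the lid; stands loose; origin at the centre of its underside
- tape: roll of brown backing tape lying flat, 76 mm across, 24 mm high; origin at the centre of its underside
- glue: white glue bottle with red cap, 44 mm across, 120 mm tall; origin at the centre of its underside
- pliers: pliers with yellow handles lying flat, about 155 mm long, 20 mm high; origin on the table near the joint, handles to its -x
- driver: screwdriver with red handle lying flat, 200 mm long along its x, 26 mm high; origin on the table at mid-length
Things that resemble listed ones, but are neither listed nor needed, are in the scene too. Leave any orange look-alike of the jar_low alone.

How it is judged:
By the outcome, as a careful person would: the job done as asked, in the order asked, and still so for the second after the job is handed in, while the arm keeps its last pose, push and grip.
It also fails if it takes over 40 s, if anything falls off the work surface, if the arm or the gripper's body presses on something with over 40 N, if the wrist force passes 120 N, or if a joint passes its speed limit or range.

ROBOT

A 6-joint arm with a two-finger parallel gripper is mounted at the origin on the work surface. World frame = base frame: x ahead of the robot, y to its left, z up, the work surface at z = 0. Lengths are in m, angles in degrees, forces in N, time in s.
With the tool pointing down it reaches from about 0.35 to 0.925 m from the base axis. Payload 6.4 kg.
Tool frame: the origin (TCP) lies between the finger pads; the fingertips stand 19 mm ahead of it and the grasp point (between the pads) is the TCP; z points along the fingers, y is the line along which they close (so a half turn about z gives the same grasp; the last joint's range is limited). The gripper opens to 85 mm and grips with 20 to 120 N. Pads are 22 mm wide; open, the fingers measure 114 mm over their backs; the gripper's body (76 mm by 85 mm) begins 54 mm behind the grasp point. The pads swing forward as they close: fully open they stand 13 mm farther back than shut.
Start: joints at [-80.506, 14.043, 89.255, -0, 76.702, -9.975], TCP at [0.217, -0.613, 0.25] pointing down, gripper open.
Joint ranges: [-179.41, 179.41], [-58.25, 129.5], [7.25, 145.43], [-54.29, 234.29], [11.92, 165.04], [-157.13, 157.13]. Speed limits (degrees/s): [147.25, 147.25, 180, 180, 180, 180].

INTERFACE

Orientations are given as [roll, pitch, yaw] about the fixed x, y, z axes, in that order (R = Rz(yaw) Ry(pitch) Rx(roll)).
In Python, from workcell import monitor, vision, manip, nets gives the robot as it stands.
- The arm moves only by the shell command python3 -m crank 'ROWS' [FORCE]. ROWS is JSON, one flat list of numbers, 7 for each row, row after row: the turn, a rotation vector about the tool's x, y, z in rad, then the shift along the tool's x, y, z in cm, then the closure, from -1 (fully open) to 1 (shut). In form: [ax, ay, az, dx, dy, dz, hand, ax, ay, az, dx, dy, dz, hand, ...]. A call has 1 to 5 rows; each row shifts and turns the commanded pose from where the row before left it, along the tool's axes as they then stand; what a row does not reach is not made up. A row lasts 1/12 s, in which the tool goes at most 41.7 mm and 7.16 degrees, less where a joint would pass 70% of its speed; a pose out of reach is approached as far as the arm can. A call with a gripper value outside its range is refused whole. The fingers move at their own pace and stop on an object; FORCE is the grip in N (left out, the last holds). Time passes only in rows, so rows that do not move let the fingers close. It gives the time, the measured TCP pose, the force, the opening and the grip force at its end, in the units of the state.
- monitor.get_state(): the state, without advancing time (a new reading comes with each control period).
- vision.get_image(name): name is "side" or "top"; returns the picture (384x512x3 uint8, red, green, blue); there is no depth.
- vision.camera_info(name): a dict with "fx", "fy", "cx", "cy" (pixels), "rvec" (rotation vector, rad) and "tvec" (3), from world to camera coordinates, as OpenCV has them. Camera axes: x right, y down, z forward; pixel columns grow to the right and rows downward; lengths in m; the calibration is good to about 2 mm. A picture is of the moment at which its call begins. camera_info takes no time and is no camera call.
- manip.finish_job(): hands the job in; it is judged then, once.
Trained networks look in the newest picture that a camera, given by its name, has taken for a name from the list of things; names that differ only in an ending like _2 or _b are one class to them, and where a whole thing is asked for, a point or a joint stands for the part that bears it (a point fixed in the world has none). Each returns a list of dicts, best first, with "confidence" (0 to 1); they miss things now and then, are a little off and sometimes report something else, mostly with a low value. They report only what shows in the picture. A call takes as long as a camera call. They do not tell look-alikes from the thing itself.
- nets.find_in(label, camera): "at" ([x, y, z] in m, in the coordinates of the camera as it stood for that picture, good to about 4 mm: the middle of the surface that is visible of it).
- nets.masks_of(label, camera): "pixels" (384x512 bool, what is visible of it).
- nets.mark_of(label, camera): "at" ([x, y, z] in m, in the coordinates of the camera as it stood for that picture, good to about 4 mm: a listed point, or the origin of a listed thing).
The state is a dict: "clock": time; "q": joint angles; "dq": joint speeds; "effort": joint torques, N m; "tool_pos": TCP position; "orientation": TCP orientation; "contact_force": force on the tool from outside, world axes, zero at the start; "ft_torque": the same for the moment, N m; "finger_gap": opening from 0.0 (shut) to 1.0 (fully open); "grip_force": force on a finger pad.
Only numpy, scipy, OpenCV 4.12 (cv2) and the standard library are available. Lean on these libraries where they do the work, as an engineer would, in place of code of your own. Each camera call takes 0.05 s, during which the arm holds its last target. There are 200 camera calls.

## Working session

There is one attempt and no reset: what is moved stays moved. The work goes in short steps, Python scripts to look and compute and a shell command to move; the robot and the scene stay as the last step left them, time stands still between calls to the robot, and variables do not carry over. Pictures are saved under pics/ and viewed, at most 10 in all, crops included, and the job is handed in when it is done.

```bash
mkdir -p pics; ls; cat > h.py <<'E'
import numpy as np, cv2
from workcell import monitor, vision, manip, nets
def cam(n):
    c=vision.camera_info(n); R=cv2.Rodrigues(np.array(c["rvec"],float))[0]; t=np.array(c["tvec"],float).ravel()
    return c,R,t
def w(p,n):
    c,R,t=cam(n); return R.T@(np.array(p)-t)
def ray(u,v,z,n):
    c,R,t=cam(n); d=R.T@np.array([(u-c["cx"])/c["fx"],(v-c["cy"])/c["fy"],1]); o=-R.T@t
    return o+d*(z-o[2])/d[2]
def px(P,n):
    c,R,t=cam(n); q=R@np.array(P)+t; return np.array([c["fx"]*q[0]/q[2]+c["cx"],c["fy"]*q[1]/q[2]+c["cy"]])
E
python3 - <<'E'
from h import *
for n in("top","side"):
    im=vision.get_image(n); cv2.imwrite(f"pics/{n}0.png",im[:,:,::-1])
    c,R,t=cam(n); print(n,c["fx"],-R.T@t)
    for l in("lifter_grip","frame_rim","pane","frame","pad","jar_tall","jar_mid","jar_low"):
        for d in nets.mark_of(l,n)[:3]: 
            p=w(d["at"],n); print(l,n,round(d["confidence"],2),p.round(4),px(p,n).round())
s=monitor.get_state(); print(s["clock"],s["tool_pos"],s["orientation"],s["contact_force"])
E
```

```text
pics
top 355.2021469478277 [ 0.45485593 -0.01166048  1.14586344]
lifter_grip top 0.84 [ 0.4552 -0.3066  0.0687] [360. 216.]
lifter_grip top 0.4 [ 0.4646 -0.5174  0.0021] [420. 212.]
frame_rim top 0.81 [0.5129 0.2985 0.0291] [163. 200.]
pane top 0.79 [ 0.4504 -0.3068  0.0108] [355. 217.]
frame top 0.82 [ 0.5133  0.2932 -0.002 ] [168. 200.]
jar_tall top 0.86 [ 6.575e-01 -1.540e-02 -4.000e-04] [262. 155.]
jar_mid top 0.96 [0.5313 0.0095 0.0023] [255. 193.]
jar_low top 0.93 [ 0.6391 -0.201   0.001 ] [320. 159.]
jar_low top 0.82 [ 0.3402  0.1094 -0.004 ] [225. 253.]
jar_low top 0.81 [ 0.3017  0.2681 -0.0016] [175. 266.]
side 394.65876572151694 [-0.33043184  0.94877469  0.90814761]
frame_rim side 0.75 [0.5097 0.2921 0.0313] [205. 243.]
frame_rim side 0.37 [ 0.7708  0.1472 -0.    ] [189. 204.]
pane side 0.61 [0.5111 0.2922 0.0331] [204. 242.]
frame side 0.56 [0.5141 0.2914 0.0008] [205. 249.]
jar_tall side 0.81 [ 0.6595 -0.0157 -0.0081] [237. 199.]
jar_tall side 0.42 [4.197e-01 5.129e-01 5.000e-04] [171. 299.]
jar_mid side 0.81 [ 5.29e-01  8.40e-03 -1.00e-04] [256. 212.]
jar_low side 0.92 [0.3028 0.2651 0.0017] [255. 273.]
jar_low side 0.88 [ 0.4101 -0.0194  0.0007] [284. 220.]
jar_low side 0.87 [ 0.3405  0.1099 -0.0014] [276. 245.]
0.9 [ 0.21662962 -0.61285251  0.25028634] [ 1.79999512e+02 -1.36663215e-04  1.94666206e+01] [-0.43641858 -0.00495348  1.02030084]
```

View pics/top0.png

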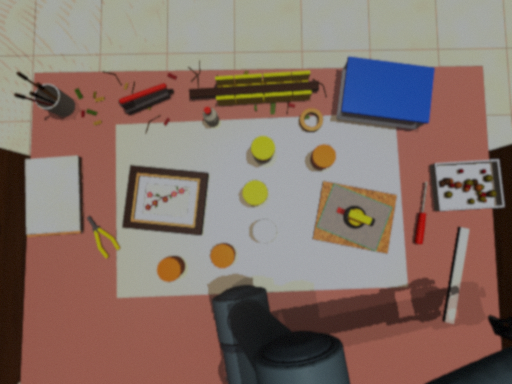

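View pics/side0.png

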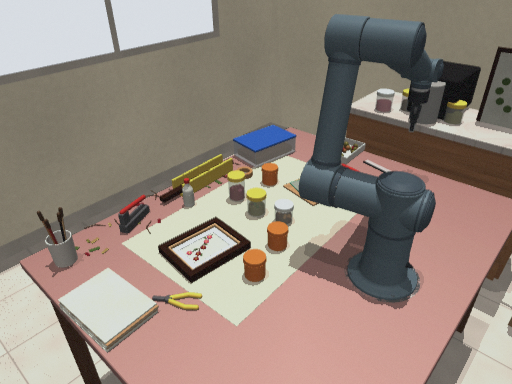

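The top view shows the pane with its yellow lifter at about (356,217) and the red lever on the left (+y). The open frame is at (166,200), and the jars are at (262,150), (255,193) and (264,231). For the thing I want, the candidates are the yellow bar at (356,217), the yellow lids at (262,150) and (255,193), and the blue box and trays. The description fits only (356,217). Next, a close crop and edge measurement.

```bash
python3 - <<'E'
from h import *
im=vision.get_image("top")[:,:,::-1]
a=cv2.resize(im[175:260,305:405],None,fx=6,fy=6,interpolation=cv2.INTER_CUBIC)
cv2.imwrite("pics/c1.png",a)
b=cv2.resize(im[155:245,115:217],None,fx=6,fy=6,interpolation=cv2.INTER_CUBIC)
cv2.imwrite("pics/c2.png",b)
def rect(l,z):
    for d in nets.masks_of(l,"top")[:2]:
        m=d["pixels"]; v,u=np.nonzero(m)
        P=np.array([ray(x,y,z,"top")[:2] for x,y in zip(u,v)],np.float32)
        print(l,round(d["confidence"],2),len(u),u.mean().round(),v.mean().round(),cv2.minAreaRect(P),cv2.PCACompute(P,None)[0].round(4))
rect("pane",.011);rect("frame",.03);rect("lifter",.075);rect("pad",.008);rect("lifter_grip",.077)
E
```

```text
Traceback (most recent call last):
  File "h.py", line 9, in ray
    c,R,t=cam(n); d=R.T@np.array([(u-c["cx"])/c["fx"],(v-c["cy"])/c["fy"],1]); o=-R.T@t
          ~~~^^^
  File "h.py", line 4, in cam
    c=vision.camera_info(n); R=cv2.Rodrigues(np.array(c["rvec"],float))[0]; t=np.array(c["tvec"],float).ravel()
ValueError: time passes only in moves, steps and waits
```

View pics/c1.png

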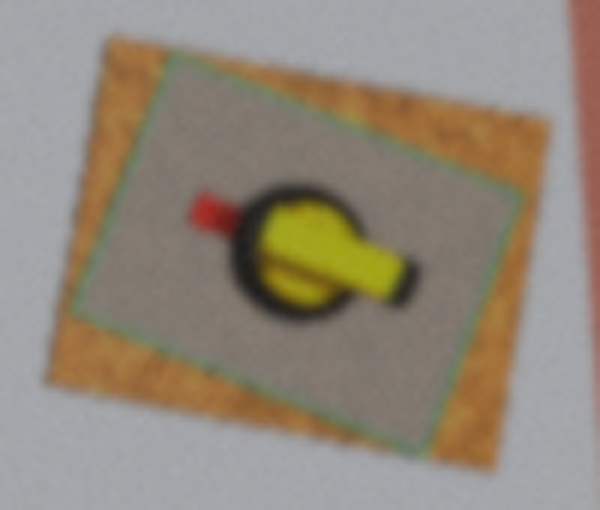

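View pics/c2.png

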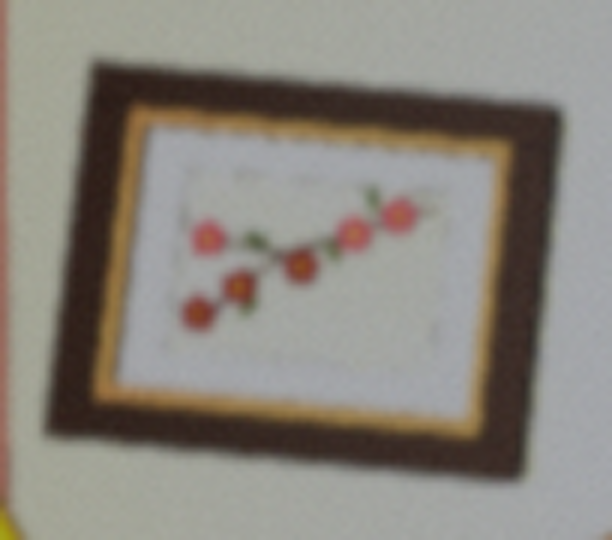

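The crop confirms the choice: the lifter with its red lever on the +y (left) side, on the green-edged pane, which is skewed on the pad. Pane corners are at crop (173,53), (521,188), (424,452) and (76,310). The frame rim's outer corners are at about (96,65), (560,108), (520,478) and (46,432), and the gold step's outer corners at (134,104), (513,142), (478,436) and (95,400).

```bash
sed -i 's/^def cam(n):/import functools\n@functools.lru_cache(None)\ndef cam(n):/' h.py
cat >> h.py <<'E'
from scipy.optimize import least_squares, minimize
def box(p,sx,sy,zs):
    c,s=np.cos(p[2]),np.sin(p[2]); R=np.array([[c,-s],[s,c]])
    q=np.array([[1,1],[1,-1],[-1,-1],[-1,1]])*[sx/2,sy/2]@R.T+p[:2]
    return np.array([[a,b,z] for z in zs for a,b in q])
def fitc(px4,z,sx,sy,p0):   # corners in order (+,+),(+,-),(-,-),(-,+)
    f=lambda p:(np.array([px(a,"top") for a in box(p,sx,sy,[z])])-px4).ravel()
    r=least_squares(f,p0); return r.x,r.fun
def fits(mask,n,sx,sy,zs,p0):  # silhouette of a box, XOR area
    K=6; M=cv2.resize(mask.astype(np.uint8),None,fx=K,fy=K,interpolation=cv2.INTER_LINEAR)
    def f(p):
        h=np.array([px(a,n) for a in box(p,sx,sy,zs)]); h=(h+.5)*K-.5
        h=cv2.convexHull(h.astype(np.float32)); I=np.zeros_like(M)
        cv2.fillConvexPoly(I,np.round(h*16).astype(np.int32),1,shift=4); return float((I^M).sum())/K/K
    r=minimize(f,p0,method="Nelder-Mead",options=dict(initial_simplex=np.array(p0)+np.array([[0,0,0],[.01,0,0],[0,.01,0],[0,0,.1]]),xatol=1e-5,fatol=.05))
    return r.x,r.fun
E
python3 - <<'E'
from h import *
[cam(n) for n in("top","side")]
un=lambda c,o:(np.array(c)+.5)/6-.5+o
a=un([(173,53),(521,188),(424,452),(76,310)],(305,175))
p,r=fitc(a,.0095,.15,.2,[.45,-.3,-.3]); print("pane",p[:2],np.degrees(p[2]),r.round(2))
b=un([(134,104),(513,142),(478,436),(95,400)],(115,155))
for z in(.022,.03):
  p,r=fitc(b,z,.156,.206,[.51,.3,-.1]); print("well",z,p[:2],np.degrees(p[2]),r.round(2))
for n in("top","side"):
    vision.get_image(n)
    for l in("frame","lifter_grip","pane","lifter"):
      for d in nets.masks_of(l,n)[:1]:
        m=d["pixels"]; v,u=np.nonzero(m); mm=np.zeros(m.shape,np.uint8)
        cs=cv2.findContours(m.astype(np.uint8),cv2.RETR_EXTERNAL,cv2.CHAIN_APPROX_NONE)[0]
        cv2.drawContours(mm,cs,-1,1,-1)
        print(n,l,round(d["confidence"],2),len(u),u.mean().round(),v.mean().round())
        if l=="frame":
            p,r=fits(mm,n,.2,.25,[0,.03],[.51,.295,-.1]);print("  ",p[:2],np.degrees(p[2]),r)
        if l=="pane" and n=="top":
            p,r=fits(mm,n,.15,.2,[.008,.011],[.45,-.307,-.37]);print("  ",p[:2],np.degrees(p[2]),r)
print(monitor.get_state()["clock"])
E
```

```text
pane [ 0.45345512 -0.30504918] -22.412089903438424 [-0.28 -0.6   0.66  0.02  0.5   0.28 -0.89  0.27]
well 0.022 [0.51316044 0.29433397] -6.360563007165976 [-0.46  0.18  0.21  0.13  0.48  0.11 -0.24 -0.43]
well 0.03 [0.51276417 0.29216025] -6.362928506815198 [-0.67 -0.02  0.46 -0.03  0.69  0.3  -0.49 -0.28]
top frame 0.67 5108 165.0 200.0
   [0.51108411 0.29488242] -6.25266749104439 93.27777777777777
top lifter_grip 0.98 622 356.0 218.0
top pane 0.98 3012 354.0 217.0
   [ 0.45007815 -0.30310547] -22.39002208458038 73.72222222222221
top lifter 0.57 581 355.0 217.0
side frame 0.64 3391 204.0 248.0
   [0.51258977 0.29347804] -5.989757853970781 85.08333333333333
side pane 0.6 59 295.0 184.0
side lifter 0.64 3366 204.0 248.0
1.5
```

Pane: (0.4525, −0.305), yaw −22.4°. Frame: (0.5125, 0.294), yaw −6.2°. Sizes, heights and reach agree with the description. For the grasp, the tool yaw goes to 67.6°, which is −0.84 rad about tool z.

```bash
python3 -m crank '[0,0,-0.12,0,0,0.5,-1, 0,0,-0.12,0,0,0.5,-1, 0,0,-0.12,0,0,0.5,-1, 0,0,-0.12,0,0,0.5,-1, 0,0,-0.12,0,0,0.5,-1]' && python3 -m crank '[0,0,-0.12,0,0,0.5,-1, 0,0,-0.12,0,0,0.5,-1, 0,0,0,3,0.8,0,-1, 0,0,0,3,0.8,0,-1, 0,0,0,3,0.8,0,-1]' && python3 -m crank '[0,0,0,3,0.8,0,-1, 0,0,0,3,0.8,0,-1, 0,0,0,3,0.8,0,-1, 0,0,0,3,0.8,0,-1, 0,0,0,3,0.8,0,-1]'
```

```text
clock: 1.92
tool_pos: [0.2167, -0.6128, 0.2251]
orientation: [180.0, 0.0, 54.2]
contact_force: [-0.2, 0.5, 0.6]
finger_gap: 0.998
grip_force: 0.0
clock: 2.33
tool_pos: [0.2733, -0.538, 0.215]
orientation: [-180.0, -0.0, 67.5]
contact_force: [-0.5, 0.2, -0.3]
finger_gap: 1.0
grip_force: 0.0
clock: 2.75
tool_pos: [0.368, -0.4141, 0.2155]
orientation: [180.0, 0.0, 67.6]
contact_force: [-0.2, 0.4, 0.1]
finger_gap: 1.002
grip_force: 0.0
```

```bash
python3 -m crank '[0,0,0,3.3,0.9,0,-1, 0,0,0,3.3,0.9,0,-1, 0,0,0,3.3,0.9,0,-1, 0,0,0,3.3,0.9,0,-1, 0,0,0,0,0,0,-1]'; python3 -m crank '[0,0,0,0,0,0,-1]'
```

```text
clock: 3.17
tool_pos: [0.4534, -0.3029, 0.2154]
orientation: [180.0, -0.1, 67.9]
contact_force: [-0.5, -0.1, -0.9]
finger_gap: 1.0
grip_force: 0.0
clock: 3.25
tool_pos: [0.4517, -0.3058, 0.2154]
orientation: [180.0, 0.0, 67.8]
contact_force: [-1.4, 0.5, -0.1]
finger_gap: 0.997
grip_force: 0.0
```

```bash
python3 - <<'E'
from h import *
cam("top");cam("side")
im=vision.get_image("side")[:,:,::-1]
cv2.imwrite("pics/s1.png",im)
for n in("top","side"):
    vision.get_image(n)
    for d in nets.mark_of("lifter_grip",n)[:1]: print(n,d["confidence"],w(d["at"],n))
s=monitor.get_state();p=s["tool_pos"]; y=np.radians(s["orientation"][2])
d=np.array([.4525,-.305])-p[:2]; print(p,s["orientation"],"dx,dy cm",100*(d@[np.cos(y),np.sin(y)]),100*(d@[np.sin(y),-np.cos(y)]))
E
```

```text
top 0.92 [ 0.45362924 -0.30506238  0.06594092]
side 0.55 [ 0.51016882  0.29331225 -0.00389358]
[ 0.45029311 -0.30801047  0.21529994] [-1.79998941e+02  7.17659642e-03  6.74957957e+01] dx,dy cm 0.3625920502200092 0.08865792495222852
```

```bash
python3 -m crank '[0,0,0,0.2,0.05,2,-1, 0,0,0,0.2,0.05,2.5,-1, 0,0,0,0,0,2.5,-1, 0,0,0,0,0,2.5,-1, 0,0,0,0,0,2,-1]' && python3 -m crank '[0,0,0,0,0,1.5,-1, 0,0,0,0,0,1,-1, 0,0,0,0,0,0.8,-1, 0,0,0,0,0,0.2,-1, 0,0,0,0,0,0,-1]'
```

```text
clock: 3.92
tool_pos: [0.4522, -0.3041, 0.0984]
orientation: [-179.9, -0.0, 67.5]
contact_force: [-0.8, 0.0, 0.6]
finger_gap: 0.994
grip_force: 0.0
clock: 4.33
tool_pos: [0.4532, -0.3041, 0.0653]
orientation: [-180.0, -0.0, 67.6]
contact_force: [0.8, 0.5, 0.8]
finger_gap: 0.996
grip_force: 0.0
```

```bash
python3 - <<'E'
from h import *
c=lambda im:cv2.resize(im,None,fx=4,fy=4,interpolation=cv2.INTER_CUBIC)
im=vision.get_image("top")[:,:,::-1]; a=c(im[165:265,300:410])
im=vision.get_image("side")[:,:,::-1]; b=c(im[140:240,260:350])
cv2.imwrite("pics/g1.png",np.hstack([a,b]))
s=monitor.get_state();print(s["tool_pos"],s["contact_force"],s["orientation"])
E
```

```text
[ 0.45381083 -0.3043726   0.0662452 ] [-0.13432219  0.23192736  0.83167274] [1.79910289e+02 3.94842389e-02 6.75857623e+01]
```

View pics/g1.png

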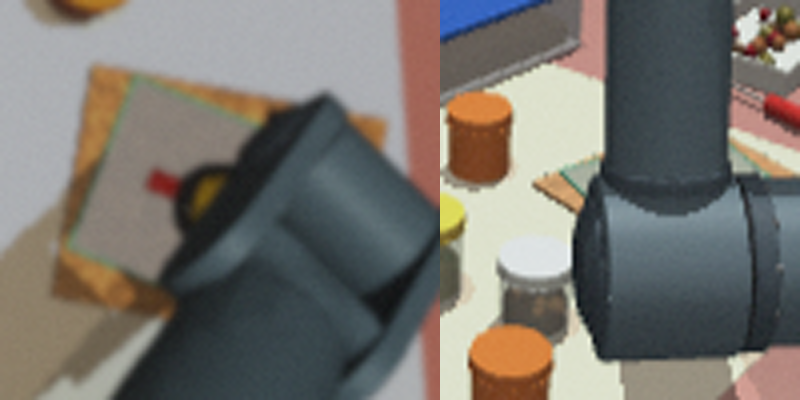

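The wrist stands over the lifter, and in the top crop the hub and red lever at (165,183) are undisturbed. No contact force shows. Closing the fingers.

```bash
python3 -m crank '[0,0,0,0,0,0,0.2, 0,0,0,0,0,0,0.4, 0,0,0,0,0,0,0.6, 0,0,0,0,0,0,0.8, 0,0,0,0,0,0,1]' 70 && python3 -m crank '[0,0,0,0,0,0,1, 0,0,0,0,0,0,1, 0,0,0,0,0,0,1, 0,0,0,0,0,0,1, 0,0,0,0,0,0,1]'
```

```text
clock: 4.85
tool_pos: [0.4534, -0.3038, 0.0655]
orientation: [180.0, 0.0, 67.6]
contact_force: [0.8, -0.8, 0.4]
finger_gap: 0.296
grip_force: 0.3
clock: 5.27
tool_pos: [0.4536, -0.3039, 0.0657]
orientation: [180.0, 0.0, 67.6]
contact_force: [0.6, 0.9, 5.8]
finger_gap: 0.27
grip_force: 69.8
```

```bash
python3 -m crank '[0,0,0,0,0,-0.4,1, 0,0,0,0,0,-0.8,1, 0,0,0,0,0,-1.2,1, 0,0,0,0,0,-1.6,1, 0,0,0,0,0,-2,1]' && python3 -m crank '[0,0,0,0,0,-2,1, 0,0,0,0,0,-2,1, 0,0,0,0,0,-2,1, 0,0,0,0,0,-2,1, 0,0,0,0,0,-1.8,1]' && python3 -m crank '[0,0,0,0,0,-1.2,1, 0,0,0,0,0,-0.6,1, 0,0,0,0,0,-0.2,1, 0,0,0,0,0,0,1, 0,0,0,0,0,0,1]'
```

```text
clock: 5.68
tool_pos: [0.4524, -0.3028, 0.1251]
orientation: [-179.8, -0.1, 67.6]
contact_force: [-0.1, 0.2, -3.5]
finger_gap: 0.264
grip_force: 68.8
clock: 6.1
tool_pos: [0.4531, -0.3035, 0.2251]
orientation: [180.0, 0.0, 67.6]
contact_force: [-0.4, -1.0, -4.5]
finger_gap: 0.272
grip_force: 68.9
clock: 6.52
tool_pos: [0.4528, -0.3032, 0.242]
orientation: [-179.9, -0.1, 67.6]
contact_force: [0.1, 0.3, -4.2]
finger_gap: 0.275
grip_force: 69.0
```

```bash
python3 - <<'E'
from h import *
cam("top");cam("side")
c=lambda im:cv2.resize(im,None,fx=4,fy=4,interpolation=cv2.INTER_CUBIC)
im=vision.get_image("top")[:,:,::-1]; a=c(im[150:270,300:420])[:, :400]
im=vision.get_image("side")[:,:,::-1]; b=c(im[80:200,240:340])
cv2.imwrite("pics/g2.png",np.hstack([a,b]))
s=monitor.get_state();p=s["tool_pos"];print(p,s["contact_force"],s["ft_torque"],s["orientation"],s["finger_gap"],s["q"])
# yaw 67.6->83.8 ; path to frame
y=np.radians(s["orientation"][2]); d=np.array([.5125,.2938])-p[:2]
print("dx,dy now",100*(d@[np.cos(y),np.sin(y)]),100*(d@[np.sin(y),-np.cos(y)]))
y=np.radians(83.8);print("dx,dy turned",100*(d@[np.cos(y),np.sin(y)]),100*(d@[np.sin(y),-np.cos(y)]))
E
```

```text
[ 0.45281002 -0.30320769  0.24180678] [ 0.66973592  0.20333156 -3.2018205 ] [-0.013443   -0.00556267 -0.06673958] [-1.79860438e+02 -6.16328018e-02  6.75949483e+01] 0.2734783628589363 [-4.57319681e+01  4.90076486e-01  1.05061910e+02  1.38089746e-03
  7.46005738e+01 -2.33273600e+01]
dx,dy now 57.4691982312967 -17.23664837338303
dx,dy turned 59.99622528948878 -0.5135596446677091
```

View pics/g2.png

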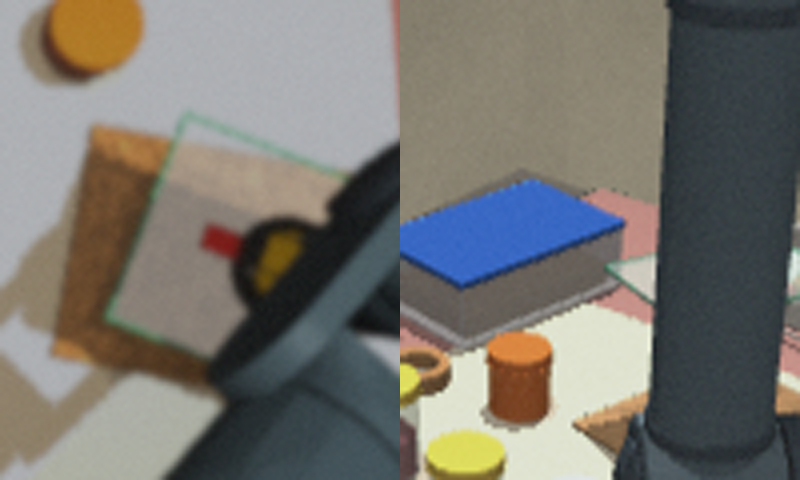

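The glass is lifted clear of the pad. In the crop, its +y edge runs from (186,113) to (107,318) and the hub is at (280,260). Now I turn it square to the frame and carry it across, with its underside at about 0.18 m against 0.112 m for the tallest jar.

```bash
python3 -m crank '[0,0,-0.03,0,0,0,1, 0,0,-0.06,0,0,0,1, 0,0,-0.08,0,0,0,1, 0,0,-0.07,0,0,0,1, 0,0,-0.043,0,0,0,1]' && python3 -m crank '[0,0,0,0.5,0,0,1, 0,0,0,1,0,0,1, 0,0,0,1.5,0,0,1, 0,0,0,2,0,0,1, 0,0,0,2.5,0,0,1]' && python3 -m crank '[0,0,0,2.5,0,0,1, 0,0,0,2.5,0,0,1, 0,0,0,2.5,0,0,1, 0,0,0,2.5,0,0,1, 0,0,0,2.5,0,0,1]'
```

```text
clock: 7.03
tool_pos: [0.453, -0.3034, 0.2422]
orientation: [-179.9, -0.1, 84.0]
contact_force: [1.4, 0.3, -4.1]
finger_gap: 0.268
grip_force: 68.9
clock: 7.45
tool_pos: [0.4613, -0.2277, 0.243]
orientation: [-180.0, -0.0, 83.7]
contact_force: [0.2, -0.3, -3.9]
finger_gap: 0.267
grip_force: 68.9
clock: 7.87
tool_pos: [0.4744, -0.1023, 0.2431]
orientation: [-180.0, -0.0, 83.8]
contact_force: [1.3, -0.5, -3.4]
finger_gap: 0.266
grip_force: 68.9
```

```bash
python3 -m crank '[0,0,0,2.5,0,0,1, 0,0,0,2.5,0,0,1, 0,0,0,2.5,0,0,1, 0,0,0,2.5,0,0,1, 0,0,0,2.5,0,0,1]' && python3 -m crank '[0,0,0,2.5,0,0,1, 0,0,0,2.5,0,0,1, 0,0,0,2.5,0,0,1, 0,0,0,2.5,0,0,1, 0,0,0,2.5,0,0,1]' && python3 -m crank '[0,0,0,2.5,0,0,1, 0,0,0,2.5,0,0,1, 0,0,0,2.5,0,0,1, 0,0,0,2,0,0,1, 0,0,0,1.5,0,0,1]' && python3 -m crank '[0,0,0,1,0,0,1, 0,0,0,0.5,0,0,1, 0,0,0,0.2,0,0,1, 0,0,0,0,0,0,1, 0,0,0,0,0,0,1]'
```

```text
clock: 8.28
tool_pos: [0.4876, 0.0219, 0.2432]
orientation: [-180.0, -0.0, 83.8]
contact_force: [1.2, -0.9, -3.8]
finger_gap: 0.273
grip_force: 68.9
clock: 8.7
tool_pos: [0.5007, 0.1461, 0.2432]
orientation: [-180.0, -0.0, 83.8]
contact_force: [1.0, 0.0, -3.0]
finger_gap: 0.272
grip_force: 68.9
clock: 9.12
tool_pos: [0.5123, 0.2558, 0.2431]
orientation: [-180.0, -0.0, 83.9]
contact_force: [0.7, 0.7, -3.9]
finger_gap: 0.265
grip_force: 68.8
clock: 9.53
tool_pos: [0.5154, 0.2694, 0.2432]
orientation: [-180.0, 0.0, 83.8]
contact_force: [-0.5, -0.7, -3.3]
finger_gap: 0.269
grip_force: 68.8
```

```bash
python3 -m crank '[0,0,0,0.5,-0.2,1,1, 0,0,0,1,-0.3,2,1, 0,0,0,0.6,-0.1,2,1, 0,0,0,0.3,0,2,1, 0,0,0,0,0,1.5,1]' && python3 -m crank '[0,0,0,0,0,1.3,1, 0,0,0,0,0,0.8,1, 0,0,0,0,0,0.4,1, 0,0,0,0,0,0,1, 0,0,0,0,0,0,1]'
```

```text
clock: 9.95
tool_pos: [0.511, 0.2943, 0.1557]
orientation: [-179.9, 0.0, 83.8]
contact_force: [-0.6, -0.0, -3.5]
finger_gap: 0.27
grip_force: 68.8
clock: 10.37
tool_pos: [0.5127, 0.2945, 0.134]
orientation: [179.9, -0.0, 83.8]
contact_force: [-0.8, 0.2, -3.9]
finger_gap: 0.272
grip_force: 68.8
```

```bash
python3 - <<'E'
from h import *
cam("top");cam("side")
T=np.mean([vision.get_image("top") for _ in range(6)],0).astype(np.uint8)[:,:,::-1]
S=np.mean([vision.get_image("side") for _ in range(6)],0).astype(np.uint8)[:,:,::-1]
cv2.imwrite("T.png",T);cv2.imwrite("S.png",S)
c=lambda im,k:cv2.resize(im,None,fx=k,fy=k,interpolation=cv2.INTER_CUBIC)
cv2.imwrite("pics/t3.png",c(T[150:250,100:230],6)); cv2.imwrite("pics/s3.png",c(S[180:300,130:280],5))
s=monitor.get_state();p=s["tool_pos"];print(s["clock"],p,s["contact_force"],s["orientation"],s["finger_gap"])
print(np.mean([monitor.get_state()["tool_pos"] for _ in range(5)],0))
E
```

```text
10.9667 [0.51212916 0.29443833 0.13334182] [-0.49334893  0.45524594 -4.06409838] [ 1.79998732e+02 -2.11822964e-03  8.38109804e+01] 0.2706132565465652
[0.51212916 0.29443833 0.13334182]
```

View pics/t3.png

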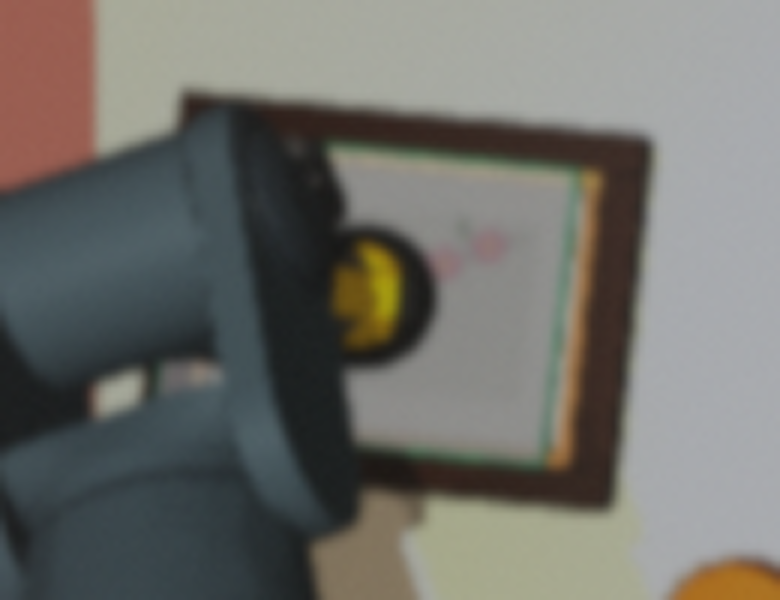

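View pics/s3.png

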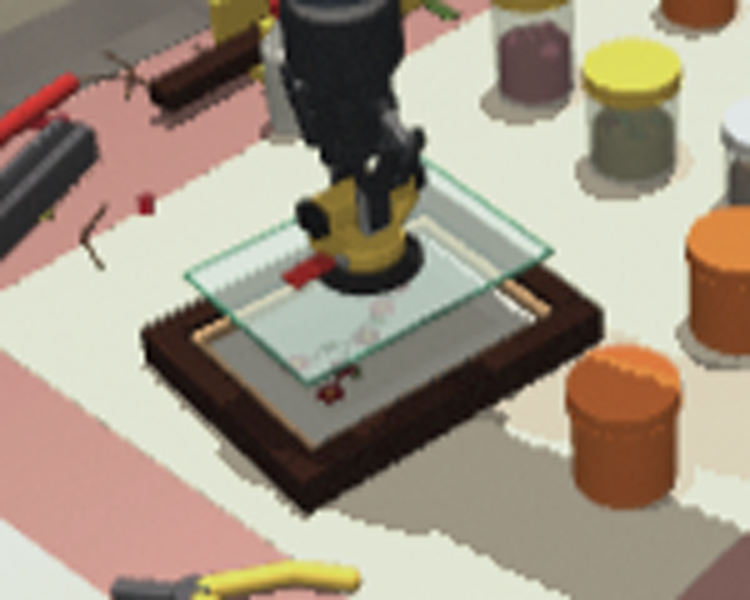

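The side crop shows the glass level over the frame, with corners at left (186,276), bottom (308,383) and right (553,250). The well's rim corners are at (193,335), (313,448) and (550,308). In the top crop the pane's −y edge runs from (578,168) to (543,465), and the well's edge from (604,172) to (572,468). Next I fit the glass against the frame using both cameras.

```bash
cat >> h.py <<'E'
def cs(p,sx,sy,z,which):
    a=box(p,sx,sy,[z]); return a[which]
def joint(obs,p0,free_z):
    # obs: (cam,pixel,sx,sy,z,cornerindex); z is absolute or relative to p[3]
    def f(p):
        return np.concatenate([px(cs(p,o[2],o[3],o[4]+(p[3] if free_z else 0),o[5]),o[0])-o[1] for o in obs])
    r=least_squares(f,p0,loss="soft_l1",f_scale=.5); return r.x,f(r.x).reshape(-1,2).round(2)
E
cat > m.py <<'E'
from h import *
cam("top");cam("side")
un=lambda c,o,k:(np.array(c)+.5)/k-.5+np.array(o)
t=lambda c:un(c,(100,150),6); s=lambda c:un(c,(130,180),5)
t0=lambda c:un(c,(115,155),6)
P=[("side",s((186,276)),.15,.2,.0015,0),("side",s((308,383)),.15,.2,.0015,3),("side",s((553,250)),.15,.2,.0015,2),
   ("top",t((578,168)),.15,.2,.0015,1),("top",t((543,465)),.15,.2,.0015,2)]
F=[("side",s((193,335)),.156,.206,.03,0),("side",s((313,448)),.156,.206,.03,3),("side",s((550,308)),.156,.206,.03,2),
   ("top",t((604,172)),.156,.206,.03,1),("top",t((572,468)),.156,.206,.03,2),("top",t0((96,65)),.2,.25,.03,0),("top",t0((46,432)),.2,.25,.03,3),
   ("side",s((145,333)),.2,.25,.03,0),("side",s((602,308)),.2,.25,.03,2)]
for c in ("both","top","side"):
    sel=lambda L:[o for o in L if c in("both",o[0])]
    if c!="top":
        p,r=joint(sel(P),[.512,.294,-.108,.075],1); print(c,"pane",p.round(4),np.degrees(p[2]).round(2)); print(r.ravel())
    else:
        p,r=joint([o[:4]+(o[4]+.0757,)+o[5:] for o in sel(P)],[.512,.294,-.108],0); print(c,"pane",p.round(4),np.degrees(p[2]).round(2)); print(r.ravel())
    p,r=joint(sel(F),[.512,.294,-.108],0); print(c,"frame",p.round(4),np.degrees(p[2]).round(2)); print(r.ravel())
E
python3 m.py
```

```text
both pane [ 0.5105  0.2936 -0.1     0.0774] -5.73
[-1.18 -0.25 -0.05  0.49 -0.11 -0.2   0.03  0.12  0.72  0.27]
both frame [ 0.5114  0.2929 -0.1059] -6.07
[-1.82 -1.2   0.03 -0.22  2.18 -0.66 -0.03  0.24 -0.06  0.27 -0.69 -0.39
 -0.25  1.37 -1.18 -1.02  0.75 -0.44]
top pane [ 0.5126  0.295  -0.114 ] -6.53
[-0.  0.  0. -0.]
top frame [ 0.5127  0.292  -0.1116] -6.39
[ 0.35  0.01  0.04  0.01 -0.22 -1.02 -0.13  0.69]
side pane [ 0.5212  0.2833 -0.1098  0.0653] -6.29
[-0.13 -0.42  0.27  0.17 -0.14  0.15]
side frame [ 0.5093  0.2955 -0.0991] -5.68
[-2.1  -0.4   0.08  0.56  2.07 -0.2  -1.5  -0.18  0.65 -0.02]
```

```bash
cat > m2.py <<'E'
from h import *
from scipy.ndimage import map_coordinates as mc
import sys
cam("top");cam("side")
def fsil(f,n,p0):
    g=cv2.imread(f).max(2).astype(np.float32); K=6
    G=cv2.resize(g,None,fx=K,fy=K,interpolation=cv2.INTER_LINEAR)
    hull=lambda p:cv2.convexHull(np.array([(px(a,n)+.5)*K-.5 for a in box(p,.2,.25,[0,.03])]).astype(np.float32))
    roi=np.zeros(G.shape,np.uint8); cv2.fillConvexPoly(roi,hull(p0).astype(np.int32),1); roi=cv2.dilate(roi,np.ones((31,31)))
    D=((G<100)&(roi>0)).astype(np.uint8); c=max(cv2.findContours(D,0,1)[0],key=cv2.contourArea)
    M=np.zeros_like(D); cv2.drawContours(M,[c],-1,1,-1)
    def cost(p):
        I=np.zeros_like(M); cv2.fillConvexPoly(I,np.round(hull(p)*16).astype(np.int32),1,shift=4); return float((I^M).sum())/K/K
    r=minimize(cost,p0,method="Nelder-Mead",options=dict(initial_simplex=np.array(p0)+np.array([[0,0,0],[.006,0,0],[0,.006,0],[0,0,.05]]),xatol=1e-5,fatol=.02))
    return r.x,r.fun
def pfit(p0,yawfix,files,edges):
    ims={n:cv2.GaussianBlur(cv2.imread(f).astype(float),(0,0),.6) for n,f in files.items()}
    p=np.array(p0,float)
    for it in range(6):
        obs=[]
        C=box(p[:3],.15,.2,[p[3]+.0015])
        for n,e,lo,hi in edges:
            a,b=C[e],C[(e+1)%4]; gr=ims[n][:,:,1]-ims[n][:,:,2]
            u=px(b,n)-px(a,n); nn=np.array([-u[1],u[0]])/np.linalg.norm(u)
            s=np.arange(-3,3.01,.1)
            for tt in np.linspace(lo,hi,15):
                q=px(a+(b-a)*tt,n); pts=q+s[:,None]*nn
                v=mc(gr,[pts[:,1],pts[:,0]],order=1); v=v-np.median(v); k=v.argmax()
                if v[k]<12: continue
                m=abs(s-s[k])<.8; ww=np.clip(v[m],0,None); obs.append((n,e,tt,q+nn*(s[m]*ww).sum()/ww.sum(),nn))
        def f(x):
            C=box([x[0],x[1],x[2]],.15,.2,[x[3]+.0015])
            return np.array([o[4]@(px(C[o[1]]+(C[(o[1]+1)%4]-C[o[1]])*o[2],o[0])-o[3]) for o in obs]+[(x[2]-yawfix)*200])
        r=least_squares(f,p,loss="soft_l1",f_scale=.3); p=r.x
    R=f(p); print(" edges",[(n,e,len([1 for o in obs if o[:2]==(n,e)]),round(float(np.median([R[i] for i,o in enumerate(obs) if o[:2]==(n,e)] or [9])),2)) for n,e,_,_ in edges])
    return p
if __name__=="__main__":
    for n in("top","side"):
        p,r=fsil(f"pics/{n}0.png",n,[.512,.2937,-.108]); print(n,"frame",p[:2].round(4),np.degrees(p[2]).round(2),"xor",round(r,1))
    yf=np.radians(83.81-90); p0=[.512,.2935,yf,.0757]
    te=[("top",0,.65,.97),("top",1,.03,.97),("top",2,.03,.35)]; se=[("side",0,.6,.97),("side",2,.03,.97),("side",3,.03,.97)]
    for nm,e in(("both",te+se),("top",te),("side",se)):
        p=pfit(p0,yf,dict(top="T.png",side="S.png"),e); print(nm,"pane",p.round(4),np.degrees(p[2]).round(2))
E
python3 m2.py
```

```text
top frame [0.5138 0.295 ] -6.2 xor 142.9
side frame [0.5128 0.2936] -6.16 xor 115.7
 edges [('top', 0, 0, 9.0), ('top', 1, 6, -0.1), ('top', 2, 2, -0.59), ('side', 0, 4, 3.02), ('side', 2, 7, 0.84), ('side', 3, 8, -0.12)]
both pane [ 0.51    0.2947 -0.108   0.0822] -6.19
 edges [('top', 0, 0, 9.0), ('top', 1, 0, 9.0), ('top', 2, 0, 9.0)]
top pane [ 0.5402  0.0798 -0.108   1.1437] -6.19
 edges [('side', 0, 0, 9.0), ('side', 2, 0, 9.0), ('side', 3, 0, 9.0)]
side pane [ 5.427550e+02  8.778922e+02 -1.080000e-01 -4.423897e+02] -6.19
```

```bash
sed -i 's/v\[k\]<12/v[k]<5/; s/\[(x\[2\]-yawfix)\*200\]/[(x[2]-yawfix)*300,(x[3]-p0[3])*2000]/' m2.py; python3 m2.py
```

```text
top frame [0.5138 0.295 ] -6.2 xor 142.9
side frame [0.5128 0.2936] -6.16 xor 115.7
 edges [('top', 0, 15, -0.25), ('top', 1, 15, -0.47), ('top', 2, 15, -0.31), ('side', 0, 5, 2.68), ('side', 2, 13, 0.25), ('side', 3, 15, -0.62)]
both pane [ 0.5113  0.2944 -0.108   0.0794] -6.19
 edges [('top', 0, 15, -0.22), ('top', 1, 15, 0.01), ('top', 2, 15, -0.16)]
top pane [ 0.5117  0.2965 -0.1082  0.0757] -6.2
 edges [('side', 0, 5, 2.69), ('side', 2, 13, 0.09), ('side', 3, 15, -0.01)]
side pane [ 0.5134  0.2899 -0.1082  0.0757] -6.2
```

```bash
python3 -m crank '[0,0,0,0,0,0.4,1, 0,0,0,0,0,0.8,1, 0,0,0,0,0,0.8,1, 0,0,0,0,0,0.5,1, 0,0,0,0,0,0,1]' && python3 -m crank '[0,0,0,0,0,0,1, 0,0,0,0,0,0,1, 0,0,0,0,0,0,1]'
```

```text
clock: 11.38
tool_pos: [0.5107, 0.2939, 0.1059]
orientation: [-179.8, 0.1, 83.8]
contact_force: [-1.8, 0.1, -4.4]
finger_gap: 0.268
grip_force: 68.8
clock: 11.63
tool_pos: [0.5125, 0.2946, 0.1087]
orientation: [180.0, -0.0, 83.8]
contact_force: [-0.2, -0.3, -1.5]
finger_gap: 0.272
grip_force: 68.8
```

```bash
python3 - <<'E'
from h import *
cam("top");cam("side")
T=np.mean([vision.get_image("top") for _ in range(8)],0)[:,:,::-1]
S=np.mean([vision.get_image("side") for _ in range(8)],0)[:,:,::-1]
cv2.imwrite("T.png",T);cv2.imwrite("S.png",S)
s=monitor.get_state();q=s["tool_pos"];yw=np.radians(s["orientation"][2]-90);print(s["clock"],q,s["orientation"])
def ov(im,n,x0,y0,w_,h_,k):
    a=cv2.resize(im[y0:y0+h_,x0:x0+w_].astype(np.uint8),None,fx=k,fy=k,interpolation=cv2.INTER_CUBIC)
    def dr(p,sx,sy,z,col):
        P=np.array([(px(c,n)-[x0,y0]+.5)*k-.5 for c in box(p,sx,sy,[z])])
        cv2.polylines(a,[np.round(P*16).astype(np.int32)],True,col,1,cv2.LINE_AA,4)
    f=[.5128,.294,-.108]
    dr([q[0],q[1],yw],.15,.2,q[2]-.0577+.0015,(0,0,255))
    dr(f,.2,.25,.03,(255,0,255)); dr(f,.156,.206,.03,(255,255,0)); dr(f,.2,.25,0,(255,0,255))
    return a
A=ov(T,"top",150,160,66,80,7); B=ov(S,"side",155,220,100,80,6)[:560,:]
H=600
out=np.zeros((600,800,3),np.uint8)
A=A[:, :]; out[:A.shape[0],:330]=A[:600,-330:]; 
B=ov(S,"side",157,220,94,80,5); out[:B.shape[0],330:330+B.shape[1]]=B[:600,:470]
cv2.imwrite("pics/ov.png",out)
E
```

```text
12.4333 [0.51209843 0.29442983 0.10825454] [-1.79993713e+02  1.29729280e-03  8.38126771e+01][ WARN:0@23.455] global loadsave.cpp:1063 imwrite_ Unsupported depth image for selected encoder is fallbacked to CV_8U.
```

View pics/ov.png

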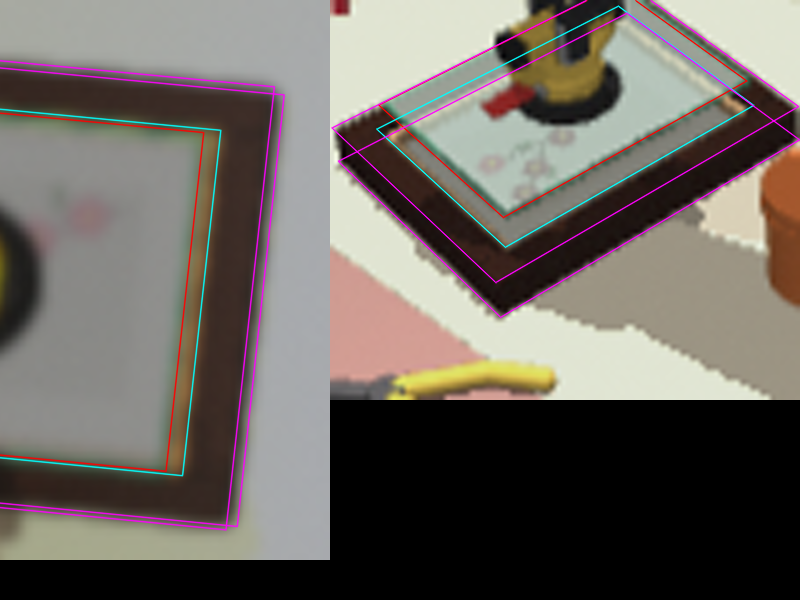

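The overlay matches both views to about a pixel: the pane model is in red, the well rim in cyan and the outer rim in magenta. To refine the remaining millimetres I take edge profiles averaged along each side.

```bash
cat > prof.py <<'E'
from h import *
from scipy.ndimage import map_coordinates as mc
cam("top");cam("side")
f0=np.array([.5128,.294]); yw=-.108; ex=np.array([np.cos(yw),np.sin(yw)]); ey=np.array([-np.sin(yw),np.cos(yw)])
def prof(im,n,axis,center,along,z):
    o=np.arange(-.012,.0121,.0015); out=[]
    for d in o:
        ps=[]
        for a in np.linspace(*along,40):
            xy=f0+(ex*(center+d)+ey*a if axis=="x" else ey*(center+d)+ex*a)
            ps.append(px([*xy,z],n))
        ps=np.array(ps); out.append([mc(im[:,:,k].astype(float),[ps[:,1],ps[:,0]],order=1).mean() for k in(2,1,0)])
    return center+o,np.array(out)
def show(t,im,n,axis,c,al,z):
    o,v=prof(im,n,axis,c,al,z); print(t); print("  mm ",(o*1e3).round(1)); print("  lum",v.mean(1).round().astype(int)); print("  G-R",(v[:,1]-v[:,0]).round().astype(int)); print("  R-B",(v[:,0]-v[:,2]).round().astype(int))
if __name__=="__main__":
    T=cv2.imread("T.png");S=cv2.imread("S.png");zp=.10825-.0577+.0015
    T0=cv2.imread("pics/top0.png");S0=cv2.imread("pics/side0.png")
    al=(-.06,.06)
    show("T pane -y",T,"top","y",-.1,al,zp); show("T well -y (z.03)",T,"top","y",-.103,al,.03)
    show("T0 well -y (z.03)",T0,"top","y",-.103,al,.03); show("T0 rim outer +y (.03)",T0,"top","y",.125,(-.09,.09),.03)
    show("T pane +x",T,"top","x",.075,(-.095,-.04),zp); show("T pane -x",T,"top","x",-.075,(-.095,-.05),zp)
    show("T0 outer +x",T0,"top","x",.1,(-.11,.11),.03); show("T0 outer -x",T0,"top","x",-.1,(-.11,.11),.03)
    show("T0 well +x",T0,"top","x",.078,(-.09,.09),.03); show("T0 well -x",T0,"top","x",-.078,(-.09,.09),.03)
    show("S pane +y",S,"side","y",.1,(-.07,.07),zp); show("S well +y",S,"side","y",.103,(-.07,.0),.03)
    show("S0 well +y",S0,"side","y",.103,(-.07,.07),.03)
    show("S pane -x",S,"side","x",-.075,(-.09,.09),zp); show("S0 well -x",S0,"side","x",-.078,(-.09,.09),.03)
E
python3 prof.py
```

```text
T pane -y
  mm  [-112.  -110.5 -109.  -107.5 -106.  -104.5 -103.  -101.5 -100.   -98.5
  -97.   -95.5  -94.   -92.5  -91.   -89.5  -88. ]
  lum [ 49  53  61  71  82  92  99 103 108 115 123 130 136 140 142 142 143]
  G-R [-17 -19 -22 -26 -28 -26 -20 -10   1   9  12   9   6   3   1   0   0]
  R-B [25 30 39 48 57 60 55 42 26 12  3  0  0  1  2  2  2]
T well -y (z.03)
  mm  [-115.  -113.5 -112.  -110.5 -109.  -107.5 -106.  -104.5 -103.  -101.5
 -100.   -98.5  -97.   -95.5  -94.   -92.5  -91. ]
  lum [ 47  47  47  47  48  50  55  64  74  85  94 100 104 109 116 124 131]
  G-R [-16 -16 -16 -16 -16 -17 -20 -23 -26 -28 -25 -19  -8   3  10  12   9]
  R-B [22 22 22 22 23 27 33 41 51 58 60 53 39 23 10  3  0]
T0 well -y (z.03)
  mm  [-115.  -113.5 -112.  -110.5 -109.  -107.5 -106.  -104.5 -103.  -101.5
 -100.   -98.5  -97.   -95.5  -94.   -92.5  -91. ]
  lum [ 49  48  48  48  50  53  59  70  83  97 112 126 137 146 154 160 163]
  G-R [-15 -15 -15 -15 -15 -16 -17 -20 -22 -23 -23 -21 -18 -13  -7  -3   0]
  R-B [21 21 21 21 22 25 31 40 50 57 60 56 45 31 17  7  0]
T0 rim outer +y (.03)
  mm  [113.  114
[... 3265 characters left out ...]
6 55 62 57 46 35 30 28 28 28 28 27]
S pane -x
  mm  [-87.  -85.5 -84.  -82.5 -81.  -79.5 -78.  -76.5 -75.  -73.5 -72.  -70.5
 -69.  -67.5 -66.  -64.5 -63. ]
  lum [117 115 112 109 104 100  99 105 120 139 157 171 178 181 181 181 180]
  G-R [-3 -3 -2  1  6 14 21 27 28 26 22 17 14 13 12 12 12]
  R-B [ 13  13  12  10   6   0  -6 -10 -12 -10  -7  -4  -2  -1  -1  -1  -1]
S0 well -x
  mm  [-90.  -88.5 -87.  -85.5 -84.  -82.5 -81.  -79.5 -78.  -76.5 -75.  -73.5
 -72.  -70.5 -69.  -67.5 -66. ]
  lum [ 36  37  39  45  58  79 107 137 166 191 206 212 213 213 213 213 211]
  G-R [-21 -21 -21 -21 -19 -17 -14 -11  -7  -4   0   2   3   3   3   3   3]
  R-B [28 28 29 29 29 27 25 21 17 11  4  0 -2 -2 -2 -2  0]
```

```bash
cat > tilt.py <<'E'
from prof import *
import sys
def line(im,n,axis,center,al,z):
    # z-displacement of the green line from nominal (side cam) -> fit
    o=np.arange(-.010,.0101,.0005); v=[]
    for d in o:
        ps=np.array([px([*(f0+(ex*center+ey*a if axis=="x" else ey*center+ex*a)),z+d],n) for a in np.linspace(*al,30)])
        v.append(np.mean(mc(im[:,:,1].astype(float),[ps[:,1],ps[:,0]],order=1)-mc(im[:,:,2].astype(float),[ps[:,1],ps[:,0]],order=1)))
    v=np.array(v); k=v.argmax(); m=abs(o-o[k])<.0022; ww=v[m]-v[m].min(); return (o[m]*ww).sum()/ww.sum()*1e3, v[k], v.min()
if __name__=="__main__":
    S=cv2.imread("S.png"); zp=.10825-.0577+.0015
    for ax,c,segs in(("x",-.0753,[(a,a+.03) for a in(-.095,-.065,-.035,-.005,.025,.06)]),("y",.1003,[(a,a+.03) for a in(-.07,-.04,-.01,.02)]),("y",-.0997,[(a,a+.03) for a in(-.07,-.04,-.01,.03)]),("x",.0747,[(.03,.06),(.06,.09)])):
        for s in segs: print(ax,c,s,"dz mm, peak, min",np.round(line(S,"side",ax,c,s,zp),1))
E
python3 tilt.py
```

```text
x -0.0753 (-0.095, -0.065) dz mm, peak, min [  0.1  28.8 -12.7]
x -0.0753 (-0.065, -0.035) dz mm, peak, min [-0.  36.3  0.6]
x -0.0753 (-0.035, -0.0050000000000000044) dz mm, peak, min [-0.1 24.5 -0.1]
x -0.0753 (-0.005, 0.024999999999999998) dz mm, peak, min [ 0.2 23.8 -0.1]
x -0.0753 (0.025, 0.055) dz mm, peak, min [ 0.7 29.1  0.1]
x -0.0753 (0.06, 0.09) dz mm, peak, min [ 0.2 25.1 -0. ]
y 0.1003 (-0.07, -0.04000000000000001) dz mm, peak, min [ 6.6 28.7 -0. ]
y 0.1003 (-0.04, -0.010000000000000002) dz mm, peak, min [ 6.7 27.5 -0.3]
y 0.1003 (-0.01, 0.019999999999999997) dz mm, peak, min [ 7.3 38.4 -0.1]
y 0.1003 (0.02, 0.05) dz mm, peak, min [  7.7  38.1 -11.5]
y -0.0997 (-0.07, -0.04000000000000001) dz mm, peak, min [ 0.9 30.6 -0.7]
y -0.0997 (-0.04, -0.010000000000000002) dz mm, peak, min [ 1.2 32.   0. ]
y -0.0997 (-0.01, 0.019999999999999997) dz mm, peak, min [ 1.7 35.1  0.1]
y -0.0997 (0.03, 0.06) dz mm, peak, min [ 1.5 30.9  1. ]
x 0.0747 (0.03, 0.06) dz mm, peak, min [-2.  29.4  3.4]
x 0.0747 (0.06, 0.09) dz mm, peak, min [-1.8 31.1  3.5]
```

The pane is level: dz along its long edge stays within 0.7 mm. Relative to the frame it is about −1.3 mm in x and −0.6 mm in y. I apply that correction and lower the last 5 mm, slowly.

```bash
python3 -m crank '[0,0,0,0.02,0.04,0.1,1, 0,0,0,0.02,0.04,0.15,1, 0,0,0,0.02,0.04,0.15,1, 0,0,0,0,0,0.1,1, 0,0,0,0,0,0,1]' && python3 -m crank '[0,0,0,0,0,0,1, 0,0,0,0,0,0,1, 0,0,0,0,0,0,1, 0,0,0,0,0,0,1]'
```

```text
clock: 12.85
tool_pos: [0.5132, 0.2948, 0.1028]
orientation: [-180.0, 0.0, 83.8]
contact_force: [0.7, -0.6, -4.4]
finger_gap: 0.269
grip_force: 68.8
clock: 13.18
tool_pos: [0.5134, 0.2949, 0.1034]
orientation: [180.0, -0.0, 83.8]
contact_force: [0.7, 0.9, -3.8]
finger_gap: 0.262
grip_force: 68.8
```

```bash
cat > fin.py <<'E'
from tilt import *
T=np.mean([vision.get_image("top") for _ in range(8)],0).astype(np.uint8)[:,:,::-1]
S=np.mean([vision.get_image("side") for _ in range(8)],0).astype(np.uint8)[:,:,::-1]
s=monitor.get_state();q=s["tool_pos"];print(s["clock"],q,s["orientation"],s["contact_force"]); zp=q[2]-.0577+.0015
for ax,c,sg in(("x",-.075,(-.08,.08)),("x",.075,(.03,.09)),("y",.1,(-.065,.04)),("y",-.1,(-.065,.04))): print(ax,c,np.round(line(S,"side",ax,c,sg,zp),1))
# frame moved? compare side silhouette far from the arm with the first picture
for n,I in(("top",T),("side",S)):
    I0=cv2.imread(f"pics/{n}0.png")
    for nm,xyz,h in(("frame corner --",[.395,.18,.03],14),("jar_mid",[.53,.01,.05],22),("jar_low",[.41,-.02,.04],18),("jar_tall",[.658,-.015,.05],20)):
        u,v=px(xyz,n).round().astype(int); a=I0[v-h:v+h,u-h:u+h]; b=I[v-h-4:v+h+4,u-h-4:u+h+4]
        r=cv2.matchTemplate(b,a,cv2.TM_CCOEFF_NORMED); _,m,_,l=cv2.minMaxLoc(r); print(n,nm,"shift px",l[0]-4,l[1]-4,"score",round(m,2))
k=5; x0,y0=155,200
a=cv2.resize(S[y0:y0+110,x0:x0+100],None,fx=k,fy=k,interpolation=cv2.INTER_CUBIC)
b=cv2.resize(T[160:240,152:212],None,fx=k,fy=k,interpolation=cv2.INTER_CUBIC)
o=np.zeros((550,800,3),np.uint8); o[:550,:500]=a; o[:400,500:800]=b; cv2.imwrite("pics/fin.png",o)
E
python3 fin.py
```

```text
13.9833 [0.51339202 0.29488981 0.10328358] [-1.79998157e+02 -1.16780533e-04  8.38122071e+01] [ 0.20422408 -0.44952196 -3.4511174 ]
x -0.075 [ 1.1 29.8 -0.3]
x 0.075 [-1.4 28.8  4. ]
y 0.1 [ 5.5 32.5 -2.2]
y -0.1 [  0.2  32.7 -13.2]
top frame corner -- shift px 0 0 score 0.98
top jar_mid shift px 0 0 score 1.0
top jar_low shift px 0 0 score 0.99
top jar_tall shift px 0 0 score 1.0
side frame corner -- shift px 0 0 score 0.98
side jar_mid shift px 0 0 score 1.0
side jar_low shift px 0 0 score 0.99
side jar_tall shift px 0 0 score 0.99
```

View pics/fin.png

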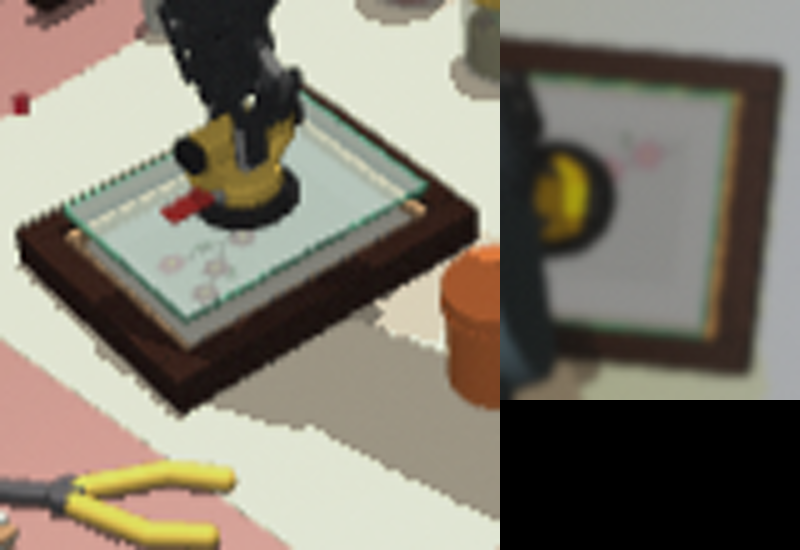

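The final view shows the glass level and square over the well. Its corners in the side crop are at (68,212), (187,322) and (428,187), with even air above the rim. The frame and jars show zero pixel shift, and the estimated offsets are about 1 mm or less. Handing in.

```bash
python3 -c "
from workcell import manip
print(manip.finish_job())"
```

```text
the job is handed in; nothing more can be done
None
```

The job is handed in: the arm is holding the glass still over the frame, level and square, centred to about 1 mm by my estimate, with about 15 mm of air above the rim; the frame and jars have not moved.

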